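Lock the focus barrel of a microscope camera coupler

TASK

Lock the camera coupler's focus without losing its setting: put the red-knobbed pin through the hole in the barrel's arm, fully home in the housing, so that it holds the barrel still, then turn the knurled brass lock ring clockwise (seen from above) until it bears on the housing and nip it up firmly, about 5 to 10 degrees past first bearing and no more than 14. The barrel must not turn, the pin must not be forced, and the pin stays in; leave everything else on the bench where it is.

Things in the scene. Friction and masses are not known exactly. Their poses are not given: they have to be found in the camera images.
- coupler: Fixed white housing, 150 (x) by 250 (y) by 55 mm high, origin at the centre of its underside, x and y level along its sides, z up. The upright focus barrel stands on its top with its axis at x = 0, y = -40 mm. A blind hole for the pin, 12 mm wide and 28 mm deep, opens in its flat top at x = 0, y = +42 mm, right under the hole in the barrel's arm.
- barrel_arm_hole (a point): Centre of the mouth (upper edge) of the 12 mm through hole in the end plate of the barrel's aluminium arm, 68 mm above the bench; z up. The end plate is 34 (coupler x) by 36 (y) by 8 mm, the hole in its middle, 82 mm from the barrel's axis; it floats 5 mm above the housing top.
- barrel_arm_bar (a point): Middle of the top of the arm's upper bar, 99 mm above the bench, 30 mm from the barrel's axis. The bar, 14 mm wide and 8 mm thick, leaves the black barrel (30 mm wide, its top 121 mm above the bench) along the coupler's +y, passes 2 mm over the lock ring to 66.5 mm from the axis, and there turns straight down to the end plate.
- lock_ring (a point): Centre of the knurled brass lock ring: 56 mm wide, 20 mm high, coaxial with the barrel, round and unmarked; 79 mm above the bench; z up. It sits on a 44 mm neck, its underside 14 mm above the housing top. Fingers can come down on either side of the barrel to grip it, clear of the arm. It turns clockwise (from above) to tighten, first freely by an unknown 0.15 to 1.7 rad until it bears (re-grip it if needed).
- focus_barrel (a joint): Turn of the focus barrel (and its arm) from its set position, rad, clockwise from above positive; 0 is the setting to be kept, and it always starts there. Its own friction is only 0.03 N m, so unless it is held it turns with the ring; more than 0.08 rad either way loses the focus. The pin's play allows about 0.04 rad.
- ring_tightening (a joint): How far the ring has been turned past where it bears on the housing, rad: 0 until it bears, then growing. Drag while turning, passed on to the barrel: 0.12 N m before it bears, 0.40 N m from there, growing by 1.2 N m per rad; stopped, the torque on the hand can read up to 0.3 N m less. It stays where it is left. Well tightened is 0.05 to 0.25 rad; dead stop at 0.42.
- red_pin_knob (a point): Centre of the knob of the red-knobbed holding pin (loose, about 50 g, upright in one hole of the pin block). Knob: cylinder 16 mm wide, 26 mm high; below it a steel shank 10 mm wide, 30 mm long, with a chamfered foot, 43 mm below this point. z up along the pin. Fully home, the knob's underside rests on the arm's end plate. More than 25 N between pin and arm damages it.
- pin_block: Fixed aluminium block, 50 (x) by 160 (y) by 40 mm high, origin at the centre of its underside, with three 12 mm holes, 35 mm deep, on its middle line at y = -50, 0 and +50 mm; a pin stands in each with its knob on the block's top. Which is where differs.
- blue_pin_knob (a point): Knob centre of a blue-knobbed pin in the block, same size; leave alone.
- white_pin_knob (a point): Knob centre of a white-knobbed pin in the block, same size; leave alone.
- media_jar: White jar, 64 mm wide, 90 mm high; origin under its centre; leave alone.
- amber_bottle: Amber bottle, 56 mm wide, 120 mm high; origin under its centre; leave alone.
- dish: Glass dish, 90 mm wide, 16 mm high; origin under its centre; leave alone.
- slide_box: Green slide box, 90 by 160 by 35 mm; origin under its centre; leave alone.
- objective: Steel microscope objective standing on end, 28 mm wide, 45 mm high; origin under its centre; leave alone.

How it is judged:
On the way, in this order (a step that is already met when the one before it is completed fails the run):
1. the red pin is fully home through the arm into the housing (horizontal distance between red_pin_knob and barrel_arm_hole below 0.004 m and height (world z) of red_pin_knob between 0.076 and 0.0845 m and angle between red_pin_knob's own z axis and vertical below 0.15 rad), for 0.2 s.
2. with the pin home, the lock ring is nipped up at least 0.05 rad past bearing (all of step 1 and value of joint ring_tightening above 0.05 rad), for 0.2 s.
At the end, for the whole second after the job is handed in: The red pin stands fully home in the arm's hole (knob centre within 4 mm of the hole sideways and no more than 3.5 mm above its seated height, upright within 0.15 rad), the lock ring is still and stands 0.05 to 0.25 rad past bearing, and the barrel is within 0.08 rad of its setting (all of step 2 and value of joint ring_tightening below 0.25 rad and value of joint focus_barrel between -0.08 and 0.08 rad and velocity of joint ring_tightening between -0.05 and 0.05 rad/s); the robot touches nothing.
It fails at once if the barrel is turned more than 0.08 rad from its setting (value of joint focus_barrel above 0.08 rad or value of joint focus_barrel below -0.08 rad).
It fails at once if the ring is overtightened, past 0.25 rad (value of joint ring_tightening above 0.25 rad).
It fails at once if the pin is forced: more than 25 N between it and the barrel's arm (contact force between red_pin and focus_barrel above 25 N).
It fails at once if something else on the bench is moved by more than 20 mm (distance of any of blue_pin_knob, white_pin_knob, media_jar, amber_bottle, dish, slide_box, objective from where it was at the start of the episode above 0.02 m).
It also fails if it takes over 67 s, if anything falls off the work surface, if the arm or the gripper's body presses on something with over 40 N, if the wrist force passes 120 N, or if a joint passes its speed limit or range.

ROBOT

A 6-joint arm with a two-finger parallel gripper is mounted at the origin on the work surface. World frame = base frame: x ahead of the robot, y to its left, z up, the work surface at z = 0. Lengths are in m, angles in rad, forces in N, time in s.
With the tool pointing down it reaches from about 0.35 to 0.975 m from the base axis. Payload 4.9 kg.
Tool frame: the origin (TCP) lies on the mounting face of the last link; the fingertips stand 173 mm ahead of it and the grasp point (between the pads) lies ctrl.pinch_z ahead of it (ctrl.pinch_z is the distance from the TCP to the grasp point, in m); z points along the fingers, y is the line along which they close (so a half turn about z gives the same grasp; the last joint's range is limited). The gripper opens to 85 mm and grips with 20 to 120 N. Pads are 22 mm wide; open, the fingers measure 114 mm over their backs; the gripper's body (76 mm by 85 mm) begins 54 mm behind the grasp point. The pads swing forward as they close: fully open they stand 13 mm farther back than shut.
Start: joints at [1.13, 0.053, 1.613, -0, 1.476, -0.119], TCP at [0.198, 0.593, 0.405] pointing down, gripper open.
Joint ranges: [-3.01, 3.01], [-1.01, 2.22], [0.06, 2.58], [-1.02, 4.17], [0.09, 2.62], [-3.14, 3.14]. Speed limits (rad/s): [2.57, 2.57, 3.14, 3.14, 3.14, 3.14].

INTERFACE

Orientations are given as a rotation vector (axis times angle).
In Python, from station import telemetry, eyes, ctrl gives the robot as it stands.
- The arm moves only by the tool apply_moves, never from a script. Its argument "plan" is a list of rows, each a list of 5 numbers: the finger opening in m, from 0 to 0.0854, then the shift along the tool's x, y, z in m, then the turn about the tool's z in rad. In form: [[jaw, x, y, z, roll], ...]. A call has 1 to 12 rows; each row is the pose to reach, as a shift and turn from the pose commanded when the call began, along the tool's axes at that moment; what a row does not reach only later rows make up. A row lasts 1/12 s, in which the tool goes at most 41.7 mm and 7.16 degrees, less where a joint would pass 70% of its speed; a pose out of reach is approached as far as the arm can. A call with a gripper value outside its range is refused whole. The fingers move at their own pace and stop on an object; "newtons" is the grip in N (left out, the last holds). Time passes only in rows, so rows that repeat a pose let the fingers close. It gives the time, the measured TCP pose, the force, the opening and the grip force at its end, in the units of the state.
- telemetry.get_obs(): the state, without advancing time (a new reading comes with each control period).
- eyes.get_image(name): name is "scene" or "top" or "wrist"; returns a dict with "img" (420x560x3 uint8, blue, green, red), "range_z" (420x560 float32, m along the optical axis (not along the pixel's ray), 0 where there is no reading), "K" (3x3 intrinsics, pixels), "pose" (4x4, takes a point from camera to world coordinates); the wrist camera has in their place "hand_eye" (4x4, takes a point from camera to tool coordinates, whose origin is the TCP and whose axes are the flange's). Camera axes: x right, y down, z forward; pixel columns grow to the right and rows downward; lengths in m; the calibration is good to about 2 mm. The wrist camera is an equidistant fisheye: a pixel r from the principal point sees the ray r / f radians off the axis. A picture is of the moment at which its call begins: read the wrist's pose just before it.
- ctrl.finish_job(): hands the job in; it is judged then, once.
Trained networks look in a picture, given as the dict that the camera call returned (one of the last four; its "shot" number tells which), for a name from the list of things; names that differ only in an ending like _2 or _b are one class to them, and where a whole thing is asked for, a point or a joint stands for the part that bears it (a point fixed in the world has none). Each returns a list of dicts, best first, with "confidence" (0 to 1); they miss things now and then, are a little off and sometimes report something else, mostly with a low value. They report only what shows in the picture. A call takes as long as a camera call.
- eyes.search_frame(thing, picture): "box" ([left, top, right, bottom] in pixels, round what is visible of it).
- eyes.outline_of(thing, picture): "region" (420x560 bool, what is visible of it) and "box" ([left, top, right, bottom] in pixels, round what is visible of it).
- eyes.tip_of(thing, picture): "point" ([column, row] in pixels: a listed point, or the origin of a listed thing).
The state is a dict: "t": time; "q": joint angles; "dq": joint speeds; "effort": joint torques, N m; "tool_pos": TCP position; "tool_rot": TCP orientation; "contact_force": force on the tool from outside, world axes, zero at the start; "wrist_torque": the same for the moment, N m; "opening": finger opening in m; "grip_force": force on a finger pad.
Only numpy, scipy, OpenCV 4.12 (cv2) and the standard library are available. Lean on these libraries where they do the work, as an engineer would, in place of code of your own. Each camera call takes 0.05 s, during which the arm holds its last target. There are 200 camera calls.

## Working session

There is one attempt and no reset: what is moved stays moved. The work goes in short steps, Python scripts to look and compute and a tool call to move; the robot and the scene stay as the last step left them, time stands still between calls to the robot, and variables do not carry over. Pictures are saved under pics/ and viewed, at most 10 in all, crops included, and the job is handed in when it is done.

Besides the shell and the picture viewer there is one more tool, called after "Request:" as name(argument=value, ...) on one line, values as JSON. apply_moves: Moves the arm, as the interface text tells. Its arguments: {"type":"object","properties":{"plan":{"type":"array","items":{"type":"array","items":{"type":"number"}}},"newtons":{"type":"number"}},"required":["plan"]}

```bash
mkdir -p pics
cat > h.py <<'E'
import numpy as np, cv2
from scipy.spatial.transform import Rotation as R
from station import telemetry, eyes, ctrl
def T():
    o=telemetry.get_obs(); M=np.eye(4); M[:3,:3]=R.from_rotvec(o["tool_rot"]).as_matrix(); M[:3,3]=o["tool_pos"]; return M
def ray(p,px,pose):
    K=p["K"]; x=(px[0]-K[0,2])/K[0,0]; y=(px[1]-K[1,2])/K[1,1]
    if "hand_eye" in p:
        r=np.hypot(x,y); d=np.array([x/r*np.sin(r),y/r*np.sin(r),np.cos(r)]) if r>1e-9 else np.array([0,0,1.])
    else: d=np.array([x,y,1.])
    return pose[:3,3],pose[:3,:3]@d
def at_z(p,px,z,pose=None):
    c,d=ray(p,px,p["pose"] if pose is None else pose); return c+d*(z-c[2])/d[2]
E
python3 - <<'E'
from h import *
o=telemetry.get_obs(); print({k:np.round(v,3) for k,v in o.items()}, ctrl.pinch_z)
p={n:eyes.get_image(n) for n in("scene","top")}
for n in p: cv2.imwrite(f"pics/{n}0.png",p[n]["img"]); print(n,p[n]["pose"].round(3).tolist())
zs=dict(barrel_arm_hole=.068,barrel_arm_bar=.099,lock_ring=.079,red_pin_knob=.053,blue_pin_knob=.053,white_pin_knob=.053,coupler=0,pin_block=0)
for k,z in zs.items():
  for n in p:
    for r in eyes.tip_of(k,p[n])[:2]: print(k,n,round(r["confidence"],2),np.round(r["point"],1),at_z(p[n],r["point"],z).round(4))
E
```

```text
{'t': np.float64(0.0), 'q': array([ 1.13 ,  0.053,  1.614,  0.   ,  1.476, -0.119]), 'dq': array([-0.001,  0.   ,  0.   , -0.002,  0.   , -0.   ]), 'effort': array([-2.0000e-03, -3.9368e+01, -3.7017e+01, -0.0000e+00,  7.0000e-03,
       -0.0000e+00]), 'tool_pos': array([0.198, 0.593, 0.403]), 'tool_rot': array([-5.03e-01, -3.10e+00,  3.00e-03]), 'contact_force': array([-0.363,  0.721, -0.099]), 'wrist_torque': array([-0.038, -0.015, -0.015]), 'grip_force': np.float64(0.0), 'opening': np.float64(0.086)} 0.1547
scene [[-0.352, 0.525, -0.775, 1.215], [0.936, 0.192, -0.295, 0.217], [-0.006, -0.829, -0.559, 0.547], [0.0, 0.0, 0.0, 1.0]]
top [[-0.021, -0.994, 0.105, 0.478], [-1.0, 0.02, -0.006, -0.032], [0.004, -0.105, -0.994, 1.102], [0.0, 0.0, 0.0, 1.0]]
barrel_arm_hole scene 0.79 [274.8 199. ] [ 0.5087 -0.062   0.068 ]
barrel_arm_hole top 0.76 [283.7 239.2] [ 0.5163 -0.0634  0.068 ]
barrel_arm_bar scene 0.78 [249.2 184.1] [ 0.5156 -0.1208  0.099 ]
barrel_arm_bar top 0.6 [301.2 236.7] [ 0.5206 -0.1072  0.099 ]
barrel_arm_bar top 0.48 [282.6 158.6] [ 0.7246 -0.0645  0.099 ]
lock_ring scen
[... 240 characters left out ...]
e 0.42 [412.4 228.8] [0.4967 0.2408 0.053 ]
red_pin_knob top 0.56 [174.5 250.6] [0.4927 0.2265 0.053 ]
blue_pin_knob scene 0.45 [439.6 235.5] [0.5013 0.2947 0.053 ]
blue_pin_knob top 0.55 [148. 251.] [0.4931 0.2966 0.053 ]
white_pin_knob scene 0.57 [467.3 240.5] [0.4995 0.3471 0.053 ]
white_pin_knob scene 0.15 [285.4 310.4] [0.7971 0.0676 0.053 ]
white_pin_knob top 0.58 [133.  250.4] [0.4955 0.3364 0.053 ]
white_pin_knob top 0.18 [178.6 158.6] [0.7415 0.2167 0.053 ]
coupler scene 0.59 [256.9 218.9] [ 0.5068 -0.1097  0.    ]
coupler top 0.83 [299.4 238.6] [ 0.5197 -0.1095  0.    ]
pin_block scene 0.76 [432.3 251.7] [0.4897 0.2906 0.    ]
pin_block top 0.81 [154.4 249.9] [0.4966 0.2954 0.    ]
```

View both.

View pics/scene0.png

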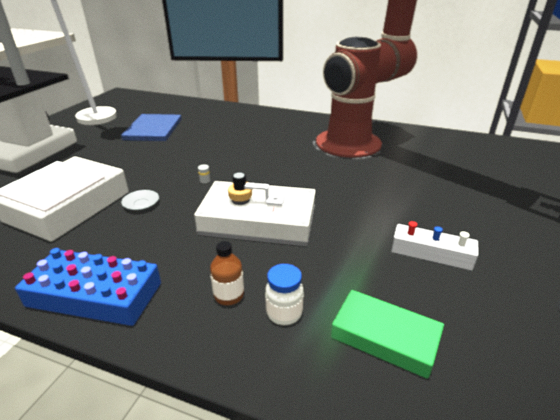

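View pics/top0.png

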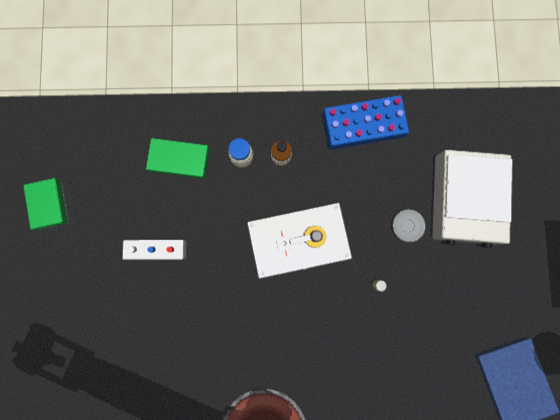

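The scene view shows the coupler at (257,210) with its arm pointing right, and the pin block at (435,245) with red leftmost. In the top view the red pin is at (170,249), the coupler at (300,240), yawed about +9°, and the ring at (316,236).

Request:
apply_moves(plan=[[0.0854, -0.393, -0.241, 0.06, 1.25], [0.0854, -0.393, -0.241, 0.06, 1.25], [0.0854, -0.393, -0.241, 0.06, 1.25], [0.0854, -0.393, -0.241, 0.06, 1.25], [0.0854, -0.393, -0.241, 0.06, 1.25], [0.0854, -0.393, -0.241, 0.06, 1.25], [0.0854, -0.393, -0.241, 0.06, 1.25], [0.0854, -0.393, -0.241, 0.06, 1.25], [0.0854, -0.393, -0.241, 0.06, 1.25], [0.0854, -0.393, -0.241, 0.06, 1.25], [0.0854, -0.393, -0.241, 0.06, 1.25], [0.0854, -0.393, -0.241, 0.06, 1.25]])

```text
t: 1.9
tool_pos: [0.4969, 0.2358, 0.344]
tool_rot: [2.227, 2.213, -0.002]
contact_force: [-0.8, 0.7, -0.4]
opening: 0.0854
grip_force: 0.0
```

Request:
apply_moves(plan=[[0.0854, 0, 0, 0, 0], [0.0854, 0, 0, 0, 0], [0.0854, 0, 0, 0, 0]])

```text
t: 2.15
tool_pos: [0.4937, 0.2409, 0.3449]
tool_rot: [-2.221, -2.222, -0.001]
contact_force: [0.9, 0.6, -0.3]
opening: 0.0853
grip_force: 0.0
```

```bash
cat > m.py <<'E'
from h import *
import sys
# usage: m.py pic name=z ...
M=T(); p=eyes.get_image("wrist"); P=M@p["hand_eye"]
print("tcp",M[:3,3].round(4),"yang",round(np.arctan2(M[1,1],M[0,1]),4),"xang",round(np.arctan2(M[1,0],M[0,0]),4),"tilt",M[:3,2].round(4))
cv2.imwrite(f"pics/{sys.argv[1]}.png",p["img"])
for a in sys.argv[2:]:
    k,z=a.split("=")
    for r in eyes.tip_of(k,p)[:2]:
        w=at_z(p,r["point"],float(z),P); print(k,round(r["confidence"],2),np.round(r["point"],1),"world",w.round(4),"tool",(M[:3,:3].T@(w-M[:3,3])).round(4))
E
python3 m.py w1 red_pin_knob=.053 blue_pin_knob=.053 white_pin_knob=.053 barrel_arm_hole=.068 lock_ring=.079
```

```text
tcp [0.4937 0.2409 0.3449] yang 0.0004 xang 1.5712 tilt [-0.e+00  5.e-04 -1.e+00]
red_pin_knob 0.88 [282.3 209.6] world [0.4941 0.2363 0.053 ] tool [-0.0048  0.0005  0.2919]
blue_pin_knob 0.91 [284.2 148.7] world [0.4956 0.2868 0.053 ] tool [0.0457 0.002  0.292 ]
white_pin_knob 0.57 [281.9  85.4] world [0.4937 0.3378 0.053 ] tool [9.67e-02 1.00e-04 2.92e-01]
```

Request:
apply_moves(plan=[[0.0854, -0.005, 0.0, 0.04, 0], [0.0854, -0.005, 0.0, 0.08, 0], [0.06, -0.005, 0.0, 0.11, 0], [0.05, -0.005, 0.0, 0.127, 0], [0.05, -0.005, 0.0, 0.127, 0], [0.05, -0.005, 0.0, 0.127, 0]])

```text
t: 2.95
tool_pos: [0.4938, 0.2352, 0.217]
tool_rot: [-2.221, -2.22, 0.003]
contact_force: [-0.1, 0.3, 0.8]
opening: 0.0501
grip_force: 0.0
```

Request:
apply_moves(plan=[[0.0, 0, 0, 0, 0], [0.0, 0, 0, 0, 0], [0.0, 0, 0, 0, 0], [0.0, 0, 0, 0, 0], [0.0, 0, 0, 0, 0], [0.0, 0, 0, 0, 0], [0.0, 0, 0, 0, 0]], newtons=40)

```text
t: 3.53
tool_pos: [0.4953, 0.2354, 0.2201]
tool_rot: [2.221, 2.219, 0.006]
contact_force: [-0.6, -0.4, 6.6]
opening: 0.0142
grip_force: 39.1
```

Request:
apply_moves(plan=[[0.0, 0, 0, -0.02, 0], [0.0, 0, 0, -0.05, 0], [0.0, 0, 0, -0.09, 0], [0.0, 0, 0, -0.09, 0], [0.0, 0, 0, -0.09, 0], [0.0, 0, 0, -0.09, 0]])

```text
t: 4.03
tool_pos: [0.4941, 0.2349, 0.3077]
tool_rot: [2.222, 2.22, 0.0]
contact_force: [-0.9, 0.5, -1.4]
opening: 0.0145
grip_force: 39.7
```

```bash
python3 m.py w2 red_pin_knob=.13 barrel_arm_hole=.068
python3 - <<'E'
from h import *
p=eyes.get_image("scene"); cv2.imwrite("pics/s2.png",cv2.resize(p["img"][120:300,330:530],None,fx=3,fy=3))
print(telemetry.get_obs()["opening"])
E
```

```text
tcp [0.4941 0.2349 0.3077] yang -0.001 xang 1.5698 tilt [ 3.e-04  0.e+00 -1.e+00]
red_pin_knob 0.56 [279.5 265.6] world [0.4927 0.2321 0.13  ] tool [-0.0028 -0.0015  0.1777]
0.01407491011388137
```

View pics/s2.png

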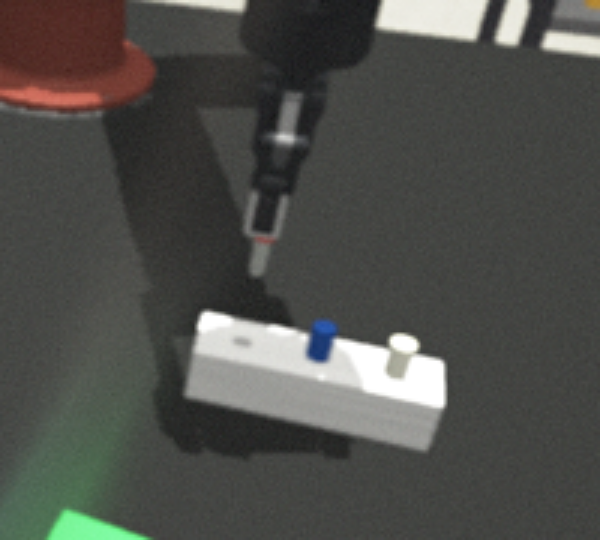

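View pics/w2.png

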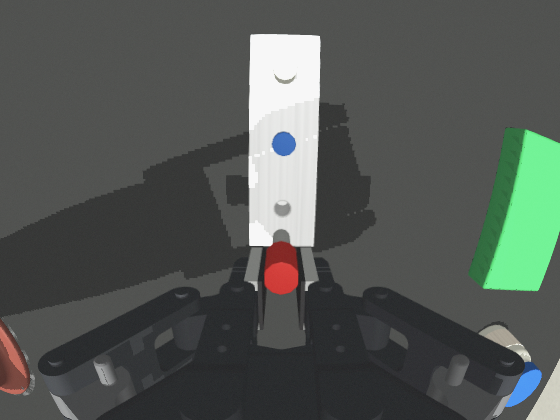

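The red pin hangs straight in the fingers (knob top at (281,275) in the wrist view), and its block hole is empty. The blue and white pins are undisturbed.

Request:
apply_moves(plan=[[0.0, 0, 0, -0.03, 0], [0.0, -0.357, 0.027, -0.04, -0.15], [0.0, -0.357, 0.027, -0.04, -0.15], [0.0, -0.357, 0.027, -0.04, -0.15], [0.0, -0.357, 0.027, -0.04, -0.15], [0.0, -0.357, 0.027, -0.04, -0.15], [0.0, -0.357, 0.027, -0.04, -0.15], [0.0, -0.357, 0.027, -0.04, -0.15], [0.0, -0.357, 0.027, -0.04, -0.15], [0.0, -0.357, 0.027, -0.04, -0.15], [0.0, -0.357, 0.027, -0.04, -0.15], [0.0, -0.357, 0.027, -0.04, -0.15]])

```text
t: 5.23
tool_pos: [0.5206, -0.1234, 0.3465]
tool_rot: [-2.052, -2.376, 0.001]
contact_force: [0.1, 0.0, -1.0]
opening: 0.0147
grip_force: 39.7
```

Request:
apply_moves(plan=[[0.0, 0, 0, 0, 0], [0.0, 0, 0, 0, 0], [0.0, 0, 0, 0, 0]])

```text
t: 5.48
tool_pos: [0.5208, -0.1208, 0.3472]
tool_rot: [-2.047, -2.382, 0.0]
contact_force: [-1.2, -0.1, -0.9]
opening: 0.0143
grip_force: 39.7
```

```bash
python3 m.py w3 red_pin_knob=.18 barrel_arm_hole=.068 lock_ring=.079 coupler=0
python3 - <<'E'
from h import *
p=eyes.get_image("wrist"); print(p["K"].round(1).tolist(), p["hand_eye"].round(4).tolist())
for n in("coupler","barrel_arm_hole","lock_ring"):
  print(n,[(round(r["confidence"],2),r["box"]) for r in eyes.search_frame(n,p)[:1]])
E
```

```text
tcp [ 0.5208 -0.1208  0.3472] yang 0.1509 xang 1.7217 tilt [-7.e-04  5.e-04 -1.e+00]
red_pin_knob 0.9 [279.6 269.7] world [ 0.5192 -0.1208  0.18  ] tool [ 1.000e-04 -1.500e-03  1.672e-01]
red_pin_knob 0.35 [504.8  80.1] world [ 0.614  -0.0109  0.18  ] tool [0.0945 0.1088 0.1672]
barrel_arm_hole 0.72 [271.8 132.2] world [ 0.5041 -0.0631  0.068 ] tool [ 0.0594 -0.0077  0.2793]
barrel_arm_hole 0.17 [491.1 176.8] world [ 0.7021 -0.0635  0.068 ] tool [0.0293 0.188  0.2791]
lock_ring 0.88 [275.3 239.3] world [ 0.5189 -0.1434  0.079 ] tool [-0.0222 -0.0052  0.2682]
lock_ring 0.73 [271.6 131.9] world [ 0.5042 -0.0626  0.079 ] tool [ 0.0599 -0.0075  0.2683]
coupler 0.95 [275.7 171. ] world [ 0.5119 -0.1021  0.    ] tool [ 0.0196 -0.0059  0.3473]
[[325.2, 0.0, 280.9], [0.0, 325.2, 210.3], [0.0, 0.0, 1.0]] [[-0.0005, -0.9651, -0.2618, 0.0656], [1.0, -0.0006, 0.0005, -0.001], [-0.0006, -0.2618, 0.9651, 0.0309], [0.0, 0.0, 0.0, 1.0]]
coupler [(0.95, [181.2, 28.4, 363.6, 314.1])]
barrel_arm_hole [(0.59, [238.7, 107.4, 314.6, 255.3])]
lock_ring [(0.97, [239.6, 204.8, 313.5, 257.1])]
```

View pics/w3.png

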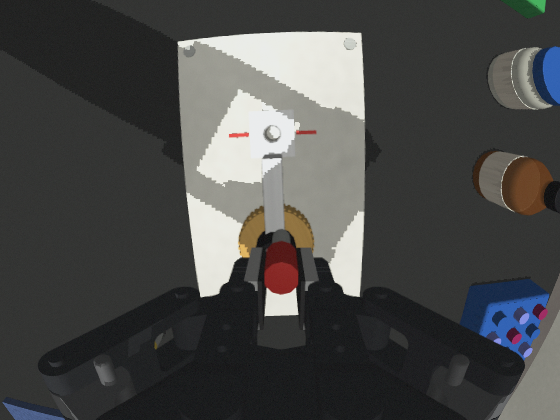

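The wrist view shows the arm's hole at (272,132), the bar running down to the ring at (276,235), and the held pin at (281,270). Next I'll hover just above the hole and look again.

Request:
apply_moves(plan=[[0.0, 0.03, -0.003, 0.0, -0.03], [0.0, 0.059, -0.006, 0.01, -0.03], [0.0, 0.059, -0.006, 0.046, -0.03], [0.0, 0.059, -0.006, 0.046, -0.03], [0.0, 0.059, -0.006, 0.046, -0.03], [0.0, 0.059, -0.006, 0.046, -0.03]])

```text
t: 6.43
tool_pos: [0.5066, -0.0651, 0.3026]
tool_rot: [2.014, 2.41, 0.0]
contact_force: [0.3, -0.2, -0.5]
opening: 0.0139
grip_force: 39.7
```

```bash
python3 m.py w4 red_pin_knob=.134 barrel_arm_hole=.068 lock_ring=.079
python3 - <<'E'
import cv2
i=cv2.imread("pics/w4.png"); cv2.imwrite("pics/w4c.png",cv2.resize(i[150:310,190:370],None,fx=3.7,fy=3.7,interpolation=cv2.INTER_CUBIC))
E
```

```text
tcp [ 0.5066 -0.0651  0.3026] yang 0.1785 xang 1.7493 tilt [ 5.e-04 -4.e-04 -1.e+00]
red_pin_knob 0.7 [506.4 240.3] world [ 0.6247 -0.0325  0.134 ] tool [0.0112 0.1219 0.1687]
red_pin_knob 0.59 [280.8 264.9] world [ 0.5054 -0.0634  0.134 ] tool [ 0.0019 -0.001   0.1686]
barrel_arm_hole 0.59 [281.2 224.1] world [ 0.5059 -0.0644  0.068 ] tool [ 0.0009 -0.0007  0.2346]
lock_ring 0.98 [279.9 337.6] world [ 0.5198 -0.147   0.079 ] tool [-0.0829 -0.0016  0.2237]
```

View pics/w4c.png

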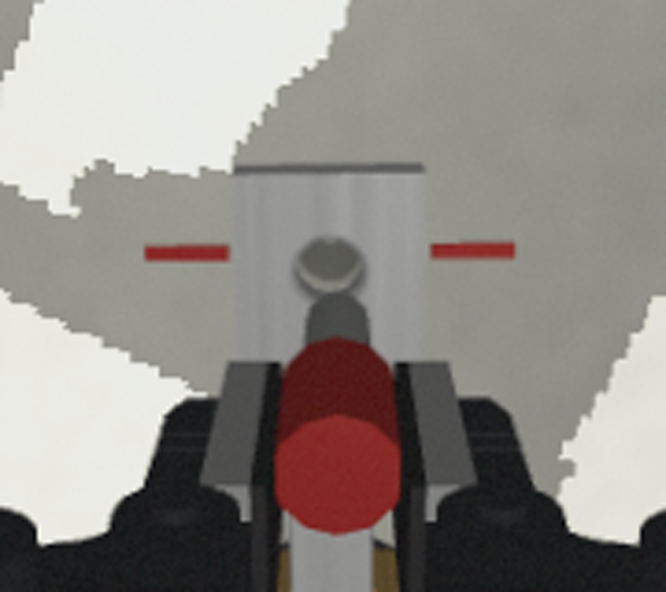

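The crop shows the hole mouth at (330,268), with the shank axis at 338 and its foot edge at 291. The pin therefore sits slightly off in tool y, which I'll compute.

Run:
```python
from h import *
p=eyes.get_image("wrist"); H=p["hand_eye"]; M=T()
f=lambda c,z: at_z(p,(190+c[0]/3.7,150+c[1]/3.7),z,H).round(4)
print("hole",f((329.5,268),M[2,3]-.068))
for z in(.151,.154): print("knobtop",f((338,473),z))
for z in(.204,.207,.21): print("footedge",f((338,291),z))
for z in (.177,.18): print("knob bottom edge",f((337,338),z))
```

```text
hole [ 0.0019 -0.0021  0.2352]
knobtop [ 0.0042 -0.0007  0.151 ]
knobtop [ 0.0026 -0.0007  0.154 ]
footedge [ 0.008  -0.0006  0.204 ]
footedge [ 0.007  -0.0006  0.207 ]
footedge [ 0.006  -0.0006  0.21  ]
knob bottom edge [ 0.0105 -0.0008  0.177 ]
knob bottom edge [ 0.0094 -0.0008  0.18  ]
```

Request:
apply_moves(plan=[[0.0, 0, -0.0014, 0.01, 0], [0.0, 0, -0.0014, 0.016, 0], [0.0, 0, -0.0014, 0.02, 0], [0.0, 0, -0.0014, 0.024, 0], [0.0, 0, -0.0014, 0.028, 0], [0.0, 0, -0.0014, 0.03, 0]])

```text
t: 7.18
tool_pos: [0.5048, -0.0649, 0.271]
tool_rot: [-2.014, -2.411, 0.001]
contact_force: [0.1, -0.2, 0.4]
opening: 0.014
grip_force: 39.7
```

Request:
apply_moves(plan=[[0.0, 0, 0, 0.003, 0], [0.0, 0, 0, 0.006, 0], [0.0, 0, 0, 0.009, 0], [0.0, 0, 0, 0.012, 0], [0.0, 0, 0, 0.012, 0]])

```text
t: 7.6
tool_pos: [0.5047, -0.0649, 0.259]
tool_rot: [-2.014, -2.411, 0.001]
contact_force: [0.6, -0.0, -1.0]
opening: 0.0144
grip_force: 39.7
```

Request:
apply_moves(plan=[[0.0, 0, 0, 0.003, 0], [0.0, 0, 0, 0.006, 0], [0.0, 0, 0, 0.009, 0], [0.0, 0, 0, 0.01, 0]])

```text
t: 7.93
tool_pos: [0.5048, -0.0649, 0.2492]
tool_rot: [-2.014, -2.411, 0.0]
contact_force: [1.0, -0.6, 0.2]
opening: 0.0144
grip_force: 39.7
```

Request:
apply_moves(plan=[[0.0, 0, 0, 0.001, 0], [0.0, 0, 0, 0.002, 0], [0.0, 0, 0, 0.002, 0]])

```text
t: 8.18
tool_pos: [0.5051, -0.0649, 0.2482]
tool_rot: [2.014, 2.411, 0.001]
contact_force: [-0.3, -0.1, 0.8]
opening: 0.0144
grip_force: 39.9
```

Request:
apply_moves(plan=[[0.03, 0, 0, 0, 0], [0.03, 0, 0, 0, 0], [0.03, 0, 0, 0, 0], [0.03, 0, 0, -0.02, 0], [0.03, 0, 0, -0.05, 0], [0.04, 0, 0, -0.08, 0], [0.04, 0, 0, -0.08, 0], [0.04, 0, 0, -0.08, 0]])

```text
t: 8.85
tool_pos: [0.5055, -0.065, 0.3302]
tool_rot: [2.011, 2.408, 0.003]
contact_force: [0.2, 0.3, 0.4]
opening: 0.0401
grip_force: 0.0
```

```bash
python3 m.py w5 red_pin_knob=.081 lock_ring=.079 barrel_arm_bar=.099
python3 - <<'E'
from h import *
p=eyes.get_image("scene")
for r in eyes.tip_of("red_pin_knob",p)[:1]: print(r["point"],[at_z(p,r["point"],z).round(4) for z in(.081,.09)])
cv2.imwrite("pics/s5.png",cv2.resize(p["img"][140:250,180:330],None,fx=4,fy=4,interpolation=cv2.INTER_CUBIC))
a=cv2.imread("pics/w5.png"); cv2.imwrite("pics/x5.png",np.hstack([cv2.resize(a,(400,300)),cv2.resize(cv2.imread("pics/s5.png"),(400,300))]))
E
```

```text
tcp [ 0.5055 -0.065   0.3302] yang 0.1791 xang 1.7498 tilt [ 0.0048 -0.0012 -1.    ]
red_pin_knob 0.85 [278.3 214.8] world [ 0.5035 -0.0627  0.081 ] tool [ 0.0031 -0.0027  0.2492]
lock_ring 0.91 [278.9 313.7] world [ 0.5185 -0.1442  0.079 ] tool [-0.0798 -0.0025  0.2514]
barrel_arm_bar 0.77 [283.1 292.6] world [ 0.5159 -0.113   0.099 ] tool [-0.0487  0.0007  0.2313]
barrel_arm_bar 0.22 [280.2 316.4] world [ 0.5175 -0.1334  0.099 ] tool [-0.069  -0.0014  0.2313]
[278.1, 192.8] [array([ 0.5009, -0.0569,  0.081 ]), array([ 0.5146, -0.0516,  0.09  ])]
```

View pics/x5.png

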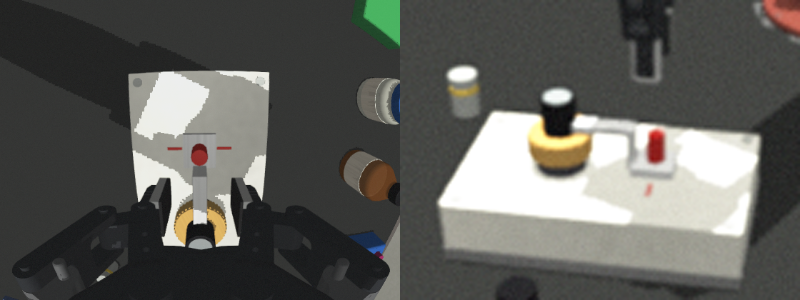

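The pin stands home, with its knob resting on the end plate. On to the ring at about (0.519, -0.144), coupler yaw 0.18.

Request:
apply_moves(plan=[[0.0854, -0.02, 0, -0.01, -0.12], [0.0854, -0.05, 0, -0.01, -0.24], [0.0854, -0.08, 0, -0.01, -0.36], [0.0854, -0.08, 0, -0.01, -0.48], [0.0854, -0.08, 0, -0.01, -0.6], [0.0854, -0.08, 0, -0.01, -0.72], [0.0854, -0.08, 0, -0.01, -0.75], [0.0854, -0.08, 0, 0.025, -0.75], [0.0854, -0.08, 0, 0.06, -0.75], [0.0854, -0.08, 0, 0.094, -0.75], [0.0854, -0.08, 0, 0.094, -0.75], [0.0854, -0.08, 0, 0.094, -0.75]])

```text
t: 10.15
tool_pos: [0.5179, -0.1431, 0.2311]
tool_rot: [-0.989, -2.975, -0.001]
contact_force: [1.1, 0.3, 0.8]
opening: 0.0855
grip_force: 0.0
```

```bash
python3 m.py w6 lock_ring=.079 red_pin_knob=.081
```

```text
tcp [ 0.5179 -0.1431  0.2311] yang 0.929 xang 2.4998 tilt [-0.006   0.0026 -1.    ]
red_pin_knob 0.94 [425.9 152.4] world [ 0.5044 -0.0636  0.081 ] tool [0.0575 0.0558 0.1504]
```

View pics/w6.png

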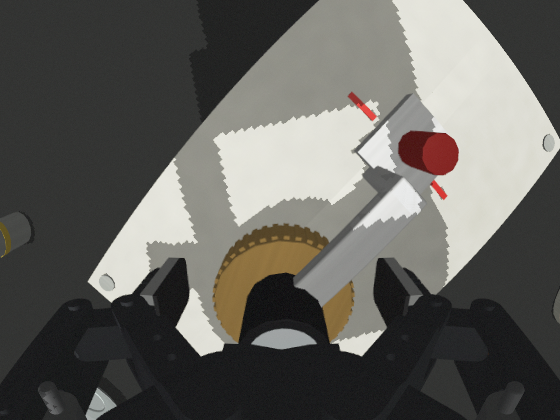

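The ring at (283,285) is centred between the open pads (gaps of about 25 and 22 px), and the arm bar is clear of the right finger. Now I'll close.

Request:
apply_moves(plan=[[0.05, 0, 0, 0, 0], [0.05, 0, 0, 0, 0], [0.05, 0, 0, 0, 0], [0.05, 0, 0, 0, 0], [0.05, 0, 0, 0, 0], [0.05, 0, 0, 0, 0]], newtons=60)

```text
t: 10.8
tool_pos: [0.5199, -0.1438, 0.236]
tool_rot: [0.99, 2.978, -0.0]
contact_force: [-2.2, 0.9, 6.1]
opening: 0.0543
grip_force: 62.3
```

```bash
cat > s.py <<'E'
from h import *
o=telemetry.get_obs();M=T(); print(round(float(o["t"]),2),M[:3,3].round(4),"yang",round(np.arctan2(M[1,1],M[0,1]),4),"F",np.round(o["contact_force"],1),"tq",np.round(o["wrist_torque"],3),"eff6",round(float(o["effort"][5]),3),"open",round(float(o["opening"]),4),round(float(o["grip_force"]),1))
E
python3 s.py
```

```text
10.8 [ 0.5199 -0.1438  0.236 ] yang 0.929 F [-2.2  0.9  6.1] tq [0.168 0.165 0.002] eff6 -0.018 open 0.0543 62.3
```

Request:
apply_moves(plan=[[0.05, 0, 0, 0, 0.04], [0.05, 0, 0, 0, 0.08], [0.05, 0, 0, 0, 0.12]])

```text
t: 11.05
tool_pos: [0.5199, -0.1438, 0.236]
tool_rot: [1.169, 2.913, -0.0]
contact_force: [-1.0, 0.8, 5.7]
opening: 0.0546
grip_force: 62.3
```

```bash
python3 s.py
```

```text
11.05 [ 0.5199 -0.1438  0.236 ] yang 0.8075 F [-1.   0.8  5.7] tq [0.19  0.188 0.099] eff6 -0.271 open 0.0546 62.3
```

Request:
apply_moves(plan=[[0.05, 0, 0, 0, 0.03], [0.05, 0, 0, 0, 0.06]])

```text
t: 11.22
tool_pos: [0.5199, -0.1438, 0.236]
tool_rot: [1.255, 2.877, 0.0]
contact_force: [-1.0, 0.9, 6.3]
opening: 0.0544
grip_force: 62.2
```

```bash
python3 s.py
```

```text
11.22 [ 0.5199 -0.1438  0.236 ] yang 0.748 F [-1.   0.9  6.3] tq [0.025 0.214 0.127] eff6 -0.167 open 0.0544 62.2
```

Request:
apply_moves(plan=[[0.05, 0, 0, 0, 0.03], [0.05, 0, 0, 0, 0.06]])

```text
t: 11.38
tool_pos: [0.5199, -0.1438, 0.236]
tool_rot: [1.341, 2.838, 0.0]
contact_force: [-1.4, 0.4, 7.7]
opening: 0.0544
grip_force: 62.2
```

```bash
python3 s.py
```

```text
11.38 [ 0.5199 -0.1438  0.236 ] yang 0.688 F [-1.4  0.4  7.7] tq [0.064 0.198 0.109] eff6 -0.173 open 0.0544 62.2
```

Request:
apply_moves(plan=[[0.05, 0, 0, 0, 0.03], [0.05, 0, 0, 0, 0.06]])

```text
t: 11.55
tool_pos: [0.5199, -0.1438, 0.236]
tool_rot: [1.425, 2.796, 0.0]
contact_force: [-0.6, 0.2, 5.8]
opening: 0.0543
grip_force: 62.2
```

```bash
python3 s.py
```

```text
11.55 [ 0.5199 -0.1438  0.236 ] yang 0.628 F [-0.6  0.2  5.8] tq [0.124 0.28  0.093] eff6 -0.173 open 0.0543 62.2
```

Request:
apply_moves(plan=[[0.05, 0, 0, 0, 0.03], [0.05, 0, 0, 0, 0.06]])

```text
t: 11.72
tool_pos: [0.5199, -0.1438, 0.236]
tool_rot: [1.509, 2.752, 0.0]
contact_force: [-0.4, 0.7, 6.3]
opening: 0.0541
grip_force: 62.2
```

```bash
python3 s.py
```

```text
11.72 [ 0.5199 -0.1438  0.236 ] yang 0.568 F [-0.4  0.7  6.3] tq [0.095 0.215 0.165] eff6 -0.173 open 0.0541 62.2
```

Request:
apply_moves(plan=[[0.05, 0, 0, 0, 0.03], [0.05, 0, 0, 0, 0.06]])

```text
t: 11.88
tool_pos: [0.5199, -0.1438, 0.236]
tool_rot: [1.59, 2.706, 0.0]
contact_force: [-1.3, -0.6, 5.4]
opening: 0.0539
grip_force: 62.2
```

```bash
python3 s.py
```

```text
11.88 [ 0.5199 -0.1438  0.236 ] yang 0.5081 F [-1.3 -0.6  5.4] tq [0.12  0.231 0.155] eff6 -0.173 open 0.0539 62.2
```

Request:
apply_moves(plan=[[0.05, 0, 0, 0, 0.03], [0.05, 0, 0, 0, 0.06]])

```text
t: 12.05
tool_pos: [0.5199, -0.1438, 0.236]
tool_rot: [1.67, 2.658, 0.0]
contact_force: [-1.5, 0.9, 5.8]
opening: 0.0548
grip_force: 62.2
```

```bash
python3 s.py
```

```text
12.05 [ 0.5199 -0.1438  0.236 ] yang 0.449 F [-1.5  0.9  5.8] tq [0.106 0.263 0.434] eff6 0.16 open 0.0548 62.2
```

Torque jumped to 0.43 N m, so the ring is bearing, 0 to 0.06 rad past by the step size. I'll add 0.10 rad.

Request:
apply_moves(plan=[[0.05, 0, 0, 0, 0.03], [0.05, 0, 0, 0, 0.06]])

```text
t: 12.22
tool_pos: [0.5198, -0.1438, 0.236]
tool_rot: [1.748, 2.607, 0.0]
contact_force: [-1.6, 0.2, 6.8]
opening: 0.0545
grip_force: 62.2
```

```bash
python3 s.py
```

```text
12.22 [ 0.5198 -0.1438  0.236 ] yang 0.3894 F [-1.6  0.2  6.8] tq [0.103 0.291 0.547] eff6 0.226 open 0.0545 62.2
```

Request:
apply_moves(plan=[[0.05, 0, 0, 0, 0.02], [0.05, 0, 0, 0, 0.04]])

```text
t: 12.38
tool_pos: [0.5199, -0.1438, 0.236]
tool_rot: [1.799, 2.572, 0.0]
contact_force: [-2.4, 1.1, 5.7]
opening: 0.0543
grip_force: 62.2
```

```bash
python3 s.py
```

```text
12.38 [ 0.5199 -0.1438  0.236 ] yang 0.3501 F [-2.4  1.1  5.7] tq [0.139 0.236 0.542] eff6 0.374 open 0.0543 62.2
```

Request:
apply_moves(plan=[[0.05, 0, 0, 0, 0], [0.05, 0, 0, 0, 0], [0.05, 0, 0, 0, 0], [0.0854, 0, 0, 0, 0], [0.0854, 0, 0, 0, 0], [0.0854, 0, 0, 0, 0], [0.0854, 0, 0, 0, 0], [0.0854, 0, 0, 0, 0], [0.0854, 0, 0, -0.03, 0], [0.0854, 0, 0, -0.06, 0], [0.0854, 0, 0, -0.1, 0], [0.0854, 0, 0, -0.14, 0]])

```text
t: 13.38
tool_pos: [0.5185, -0.1434, 0.3741]
tool_rot: [-1.801, -2.571, 0.001]
contact_force: [0.7, -0.4, -0.5]
opening: 0.0849
grip_force: 0.0
```

Request:
apply_moves(plan=[[0.0854, -0.06, 0, -0.01, 0], [0.0854, -0.06, 0, -0.01, 0], [0.0854, -0.06, 0, -0.01, 0], [0.0854, -0.06, 0, -0.01, 0]])

```text
t: 13.72
tool_pos: [0.5396, -0.2006, 0.3836]
tool_rot: [-1.804, -2.572, -0.0]
contact_force: [-0.3, 0.5, -0.1]
opening: 0.0851
grip_force: 0.0
```

```bash
python3 m.py w7 lock_ring=.079 red_pin_knob=.081
```

```text
tcp [ 0.5396 -0.2006  0.3836] yang 0.3475 xang 1.9183 tilt [-2.e-04  5.e-04 -1.e+00]
red_pin_knob 0.87 [295.1  37.1] world [ 0.502  -0.0648  0.081 ] tool [0.1403 0.0109 0.3027]
```

View pics/w7.png

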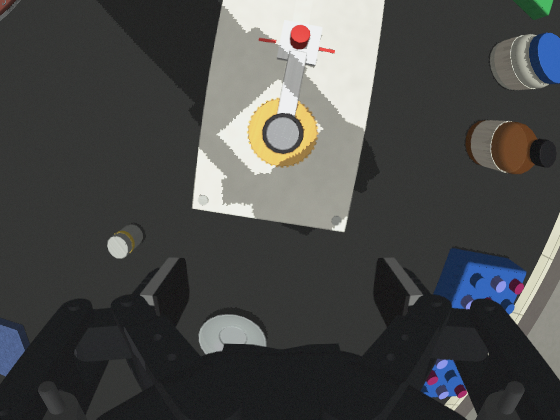

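The pin is still seated at (300,37), the arm lines up with the red marks, and the gripper is clear of everything. I'll hand it in.

```bash
python3 -c "
from station import ctrl
print(ctrl.finish_job())"
```

```text
the job is handed in; nothing more can be done
None
```

I handed the job in at about 14 s: the pin looks fully home through the arm, the lock ring is about 0.12 rad (7°) past bearing by the torque reading, and the arm still lines up with its marks; no verdict came back.

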